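# Put the cordless table lamp away on its charging dock

## Robot

A 6-joint arm with a two-finger parallel gripper is mounted at the origin on the work surface; the furniture and walls round the work are solid. World frame = base frame: x ahead of the robot, y to its left, z up, the work surface at z = 0. Lengths are in m, angles in rad, forces in N, time in s.
With the tool pointing down it reaches from about 0.325 to 0.9 m from the base axis. Payload 6.1 kg.
Tool frame: the origin (TCP) lies midway between the tips of the shut fingers; the grasp point (between the pads) lies 19 mm behind it (arm.grip_depth is the distance from the TCP to the grasp point, in m); z points along the fingers, y is the line along which they close (so a half turn about z gives the same grasp; the last joint's range is limited). The gripper opens to 85 mm and grips with 20 to 120 N. Pads are 22 mm wide; open, the fingers measure 114 mm over their backs; the gripper's body (76 mm by 85 mm) begins 54 mm behind the grasp point. The pads swing forward as they close: fully open they stand 13 mm farther back than shut.
Start: joints at [1.127, 0.22, 1.526, -0, 1.395, -0.126], TCP at [0.195, 0.594, 0.231] pointing down, gripper open.
Joint ranges: [-2.98, 2.98], [-0.91, 2.08], [0.09, 2.57], [-1.24, 4.39], [0.2, 2.65], [-2.68, 2.68]. Speed limits (rad/s): [2.57, 2.57, 3.01, 3.14, 3.14, 3.14].

## Interface

Orientations are given as a unit quaternion [w, x, y, z].
In Python, from bench import arm gives the robot as it stands. Calls block until the motion is done:
- arm.move_to(position, orientation): joint-space move of the TCP to a pose.
- arm.servo_line(position, attitude=None, rate=0.15): straight line of the TCP; attitude=None keeps the orientation; rate is the mean speed in m/s.
- arm.move_joints(angles): joint-space move.
- arm.set_gripper(opening, strength=None): finger opening in m; strength is the grip in N (None keeps the last); returns when the fingers have stopped.
- arm.wait(seconds).
- arm.ik(position, orientation): joint angles nearest the present ones, or None.
- arm.state(): the state.
- arm.get_image(name): name is "side" or "top"; returns a dict with "img" (480x640x3 uint8, red, green, blue), "vfov" (degrees; the focal length in pixels is half the picture's height over the tangent of half this angle, whatever the lens; pixels are square), "cx", "cy" (the principal point, pixels), "extrinsics" (4x4, takes a point from camera to world coordinates). Camera axes: x right, y down, z forward; pixel columns grow to the right and rows downward; lengths in m; the calibration is good to about 2 mm. A picture is of the moment at which its call begins. There is no depth.
A pose or a line that the arm cannot do raises arm.IKError and nothing moves.
- arm.job_done(): hands the job in; it is judged then, once.
The state is a dict: "time_s": time; "joint_positions": joint angles; "joint_velocities": joint speeds; "joint_torque": joint torques, N m; "eef_pos": TCP position; "ee_rot": TCP orientation; "wrist_force": force on the tool from outside, world axes, zero at the start; "moment": the same for the moment, N m; "finger_gap": finger opening in m; "grip_force": force on a finger pad.
Only numpy, scipy, OpenCV 4.12 (cv2) and the standard library are available. Lean on these libraries where they do the work, as an engineer would, in place of code of your own. Each camera call takes 0.05 s, during which the arm holds its last target. There are 200 camera calls.

## Task

The shift is over: switch off the table lamp that stands on the cloth beside the two charging docks with the push button on its base, then put it on the empty dock: set it upright at the dock's open front and slide its base in under the side lips until it is fully home against the stop, with the button at the open front. Do not tip the lamp, do not knock over or push away the glasses and the pepper mill, and leave the lamp standing on its own.

Things in the scene. Friction and masses are not known exactly. Their poses are not given: they have to be found in the camera images.
- lamp: loose cordless table lamp, brown metal, 0.5 to 0.8 kg, weight low in the base. Base: plate 108 x 108 mm, 16 mm high; stem on the axis; shade: dark cone 117 mm across, 265 to 378 mm up. Origin: on the axis at the underside (reads about 1 mm below the surface it stands on); z up, x and y along the base's edges, button at the -x -y corner. Starts upright, left or right of the docks.
- lamp_stem (a point): good grip on the lamp's stem, on its axis 85 mm above the underside. The stem is round, 12 mm thick, from 34 to 244 mm up. The shade overhangs it: lean the tool back 35 to 45 degrees so that the gripper clears the shade.
- lamp_switch (a point): centre of the top face of the lamp's round push button, 13.6 mm across, 36 mm to -x and -y of the axis, 18 mm above the underside; it stands 2 mm proud of the base, under the rim of the shade, so the tool must lean to reach it.
- lamp_button (a joint): travel of the push button: 0 out, 0.0012 m fully in (downward). It springs back when let go; fully in takes about 5 N. Hold it in for a moment.
- dock_free: the empty charging dock, dark grey metal, 200 mm long (x), 136 mm wide (y), fixed. Origin: underside, about mid-length; x points from the open front to the back stop, z up. Deck 12 mm above the table, from x = -105 mm; stop face at x = +83 mm. Side rails with lips stand 35 mm above the table, so the lamp goes in only by sliding along +x from the front, held upright.
- dock_free_mouth (a point): middle of the bay's mouth, on the deck (dock x = -25 mm). From here to the stop (108 mm) the bay is 111 mm wide, 1.5 mm each side of the lamp's base, under lips that reach 7 mm inward, 19.5 mm above the deck (4 mm over the base). In the 20 mm before the mouth the rail ends flare out about 8 mm a side. The bare deck before that is 60 mm long.
- dock_free_seat (a point): point on the deck of the empty dock (12 mm above the table, dock x = +29 mm) where the lamp's origin lies when it is fully home; axes as the dock's.
- dock_used: an identical dock about 0.2 m left or right of the empty one, with another lamp of the same kind fully home in it (fixed, 378 mm plus the deck high); origin and axes as dock_free. Carry the loose lamp round the front of it.
- pepper_mill: loose brown wooden pepper mill, 57 mm across, 191 mm high, a bystander; origin at the underside.
- wine_glass: loose stemmed wine glass, 82 mm across, 208 mm high, a bystander beside the docks; origin at the underside.
- tumbler: loose stemless water glass, 73 mm across, 88 mm high, a bystander beside the docks; origin at the underside.

How it is judged:
On the way:
1. the lamp's button is pressed in while the lamp stands outside the dock (value of joint lamp_button above 0.0008 m and horizontal distance between lamp and dock_free_seat above 0.1 m), for 0.1 s.
At the end, for the whole second after the job is handed in: The lamp stands upright and still on the empty dock, its axis within 6 mm of the home point along the dock and 5 mm across it, on the deck (4 mm), its edges square to the dock (4 degrees), the button in the front half (x of lamp in the frame of dock_free_seat between -0.006 and 0.005 m and y of lamp in the frame of dock_free_seat between -0.005 and 0.005 m and z of lamp in the frame of dock_free_seat between -0.004 and 0.004 m and (angle between the x axis of lamp and the x axis of dock_free, either way round below 0.07 rad or angle between the y axis of lamp and the x axis of dock_free, either way round below 0.07 rad) and x of lamp_switch in the frame of dock_free below 0 m and angle between lamp's own z axis and vertical below 0.05 rad and linear speed of lamp below 0.02 m/s); the robot touches nothing.
It fails at once if the lamp is tipped more than 20 degrees (angle between lamp's own z axis and vertical above 0.35 rad).
It fails at once if the pepper mill is tipped or pushed more than 30 mm (distance of pepper_mill from where it was at the start of the episode above 0.03 m or angle between pepper_mill's own z axis and vertical above 0.35 rad).
It fails at once if the wine glass is tipped or pushed more than 30 mm (distance of wine_glass from where it was at the start of the episode above 0.03 m or angle between wine_glass's own z axis and vertical above 0.35 rad).
It fails at once if the tumbler is tipped or pushed more than 30 mm (distance of tumbler from where it was at the start of the episode above 0.03 m or angle between tumbler's own z axis and vertical above 0.35 rad).
It also fails if it takes over 61 s, if anything falls off the work surface, if the arm or the gripper's body presses on something with over 40 N, if the wrist force passes 120 N, or if a joint passes its speed limit or range.

## Working session

There is one attempt and no reset: what is moved stays moved. The work goes in short steps, each a Python script; the robot and the scene stay as the last script left them, time stands still between calls to the robot, and variables do not carry over. Pictures are saved under pics/ and viewed, at most 10 in all, crops included, and the job is handed in when it is done.

```bash
mkdir -p pics
python3 - <<'E'
from bench import arm
import cv2,numpy as np
for n in ("side","top"):
    d=arm.get_image(n); cv2.imwrite(f"pics/{n}0.png",d["img"][:,:,::-1])
    print(n,d["vfov"],d["cx"],d["cy"]); print(np.round(d["extrinsics"],4).tolist())
s=arm.state(); print(s["time_s"],s["eef_pos"],s["ee_rot"],s["finger_gap"],arm.grip_depth)
E
ls
```

```text
side 44.99477301086384 317.02846510174095 247.3230016552457
[[0.8698, -0.305, 0.3879, 0.0015], [-0.493, -0.5705, 0.6569, -1.007], [0.021, -0.7626, -0.6466, 1.0651], [0.0, 0.0, 0.0, 1.0]]
top 52.289065946068675 322.11736831087114 230.6769177717692
[[-0.1469, -0.9387, 0.3119, 0.2664], [-0.9891, 0.1393, -0.0467, 0.0391], [0.0004, -0.3154, -0.949, 1.0597], [0.0, 0.0, 0.0, 1.0]]
0.1 [0.19506933 0.59319644 0.23029938] [-2.38523674e-04  1.58239226e-01  9.87400404e-01 -8.55980885e-04] 0.08530969035821812 0.0187
bench.py
pics
```

View pics/side0.png

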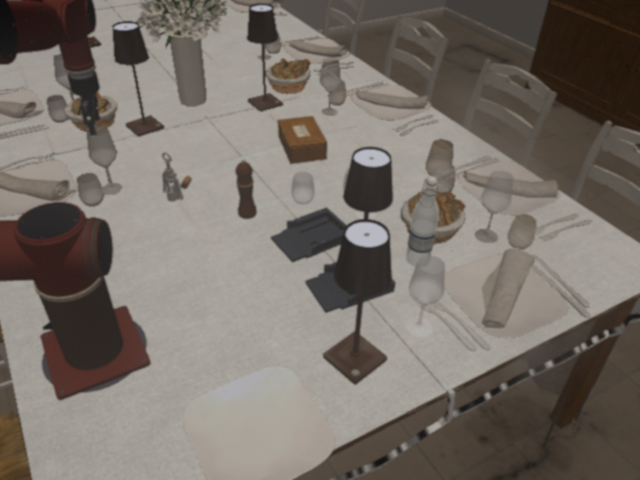

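View pics/top0.png

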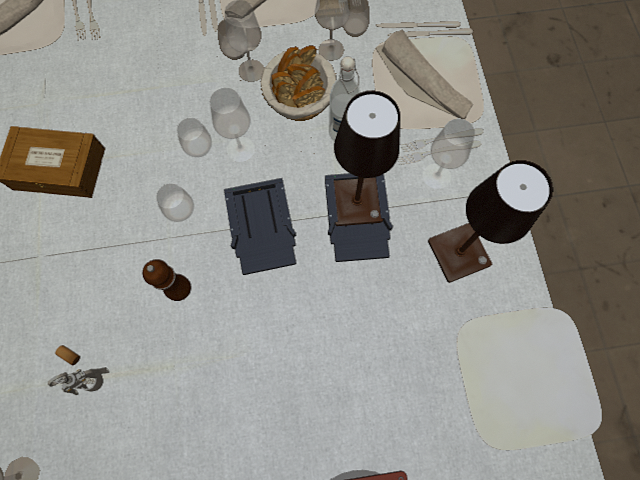

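```bash
cat > cam.py <<'E'
import numpy as np,cv2
from bench import arm
def ray(d,p):
    p=np.atleast_2d(p).astype(float); f=240/np.tan(np.radians(d["vfov"])/2)
    E=np.array(d["extrinsics"]); v=np.c_[(p[:,0]-d["cx"])/f,(p[:,1]-d["cy"])/f,np.ones(len(p))]@E[:3,:3].T
    return E[:3,3],v
def plane(d,p,z):
    o,v=ray(d,p); return o+v*((z-o[2])/v[:,2])[:,None]
def proj(d,P):
    f=240/np.tan(np.radians(d["vfov"])/2);E=np.array(d["extrinsics"])
    q=(np.atleast_2d(P)-E[:3,3])@E[:3,:3]
    return q[:,:2]/q[:,2:]*f+[d["cx"],d["cy"]]
def tri(d1,p1,d2,p2):
    o1,v1=ray(d1,p1);o2,v2=ray(d2,p2);v1=v1[0];v2=v2[0]
    s,t=np.linalg.lstsq(np.c_[v1,-v2],o2-o1,rcond=None)[0]
    a,b=o1+s*v1,o2+t*v2
    return (a+b)/2,np.linalg.norm(a-b)
E
python3 - <<'E'
from cam import *
t=arm.get_image("top")["img"][:,:,::-1]; s=arm.get_image("side")["img"][:,:,::-1]
R=lambda i,x,y,w,h,k:cv2.resize(i[y:y+h,x:x+w],None,fx=k,fy=k,interpolation=cv2.INTER_CUBIC)
a=R(t,215,165,100,120,5); b=R(t,420,215,80,75,4); c=R(s,265,200,140,60,4)
c=cv2.convertScaleAbs(R(s,310,320,80,75,3.75),alpha=1.5)
o=np.zeros((600,800+20,3),np.uint8); o[:600,:500]=a; o[:300,500:820]=b; o[300:300+c.shape[0],500:500+c.shape[1]]=c
cv2.imwrite("pics/crop1.png",cv2.convertScaleAbs(o[:,:800],alpha=1.5))
E
```

```text
(no output)
```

View pics/crop1.png

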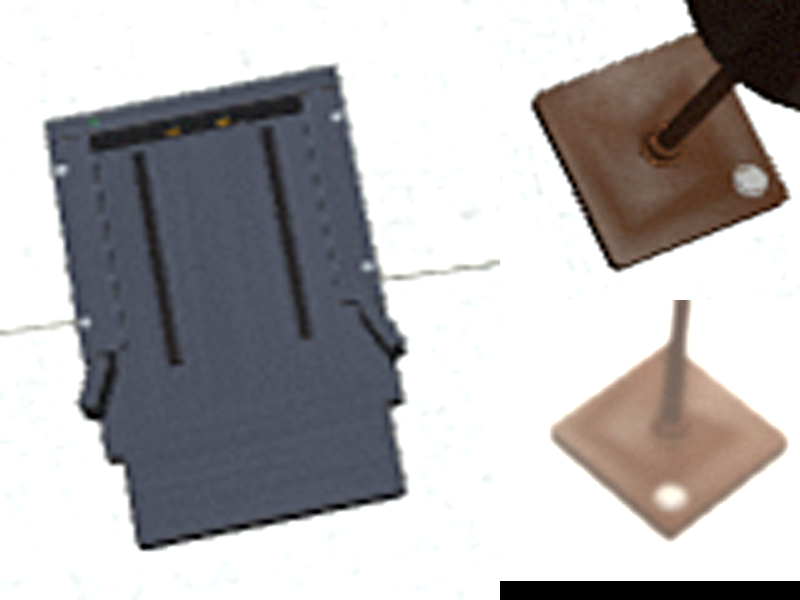

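Run:
```python
from cam import *
D={n:arm.get_image(n) for n in("top","side")}
T,S=D["top"],D["side"]
def blob(d,x,y,r,thr,area=None):
    im=d["img"].astype(int).min(2)[y-r:y+r+1,x-r:x+r+1]
    m=(im>thr).astype(np.uint8)
    n,l,st,c=cv2.connectedComponentsWithStats(m); 
    k=l[r,r] or 1+np.argmax(st[1:,4]); return c[k]+[x-r,y-r],st[k,2:5].tolist()
dt=blob(T,523,187,33,150);ds=blob(S,366,234,24,130)
ut=blob(T,373,115,33,150);us=blob(S,372,157,24,130)
bt=blob(T,482,260,6,100);bs=blob(S,355,373,5,100)
print(dt,ds,ut,us,bt,bs)
p=lambda x:np.round(x,4).tolist()
for nm,a,b in(("disk",dt,ds),("used",ut,us),("button",bt,bs)):
    X,e=tri(T,a[0],S,b[0]); print(nm,p(X),round(e,4))
print("disk@.378",p(plane(T,dt[0],.378)),p(plane(S,ds[0],.378)))
print("btn@.018",p(plane(T,bt[0],.017)),p(plane(S,bs[0],.017)))
print("stem foot z.03 top",p(plane(T,[459.5,252],.03)),"side",p(plane(S,[310+171/3.75,320+(432-300)/3.75],.03)))
B=np.array
b=lambda x,y:B([420+(x-500)/4,215+y/4])-.4
for q in((536,102),(617,262),(787,196),(698,35)): print("basecorner",p(plane(T,b(*q),.016)))
c=lambda x,y:B([310+(x-500)/3.75,320+(y-300)/3.75])-.4
for q in((552,432),(671,538-8),(786,440),(671,345)): print("base side",p(plane(S,c(*q),.016)))
a=lambda x,y:B([215+x/5,165+y/5])-.4
L={"screw":[(62,170),(336,117),(84,323),(368,267)],"slot":[(137,155),(267,128),(177,363),(305,338)],"front":[(141,541),(404,488)],"step":[(123,462),(392,403)],"back":[(46,122),(337,66)]}
for k,v in L.items():
    z=.035 if k in("screw","back") else .012
    for q in v: print(k,p(plane(T,a(*q),z)))
```

```text
(array([522.83218269, 187.        ]), [52, 47, 1883]) (array([366.42785445, 234.25345044]), [42, 25, 797]) (array([372.10167464, 115.72488038]), [51, 43, 1672]) (array([371.26124197, 157.76017131]), [36, 17, 467]) (array([482.47058824, 259.47058824]), [8, 7, 34]) (array([355.16666667, 371.91666667]), [5, 3, 12])
disk [0.5199, -0.3108, 0.3686] 0.0033
used [0.6693, -0.1013, 0.3819] 0.0031
button [0.4936, -0.3542, 0.0125] 0.0031
disk@.378 [[0.5148, -0.3053, 0.378]] [[0.5149, -0.3198, 0.378]]
btn@.018 [[0.4911, -0.352, 0.017]] [[0.4932, -0.3571, 0.017]]
stem foot z.03 top [[0.5121, -0.3016, 0.03]] side [[0.5131, -0.326, 0.03]]
basecorner [[0.5526, -0.2444, 0.016]]
basecorner [[0.4569, -0.2684, 0.016]]
basecorner [[0.4793, -0.3693, 0.016]]
basecorner [[0.578, -0.3435, 0.016]]
base side [[0.4557, -0.2804, 0.016]]
base side [[0.4806, -0.3772, 0.016]]
base side [[0.5785, -0.3544, 0.016]]
base side [[0.5577, -0.2558, 0.016]]
screw [[0.7102, 0.1899, 0.035]]
screw [[0.7179, 0.0644, 0.035]]
screw [[0.6361, 0.1866, 0.035]]
screw [[0.6438, 0.0591, 0.035]]
slot [[0.7226, 0.1584, 0.012]]
slot [[0.7272, 0.0974, 0.012]]
slot [[0.6193, 0.1502, 0.012]]
slot [[0.6226, 0.0919, 0.012]]
front [[0.54, 0.1741, 0.012]]
front [[0.5468, 0.0568, 0.012]]
step [[0.5769, 0.1786, 0.012]]
step [[0.5865, 0.057, 0.012]]
back [[0.7348, 0.1951, 0.035]]
back [[0.743, 0.0609, 0.035]]
```

Run:
```python
from cam import *
t=arm.get_image("top");s=arm.get_image("side")
g=t["img"].astype(int).sum(2)
# table right edge: brightest->dark transition scanning from right
pts=[]
for y in list(range(100,150,6))+list(range(215,475,6)):
    gr=cv2.GaussianBlur(t["img"],(5,5),0)[y].astype(int); 
    sat=gr.sum(1); m=sat>330
    x=np.max(np.where(m)[0]) if m.any() else 0
    pts.append((x,y))
print(pts)
# crease in top : dark thin line; local min col-wise
G=cv2.cvtColor(t["img"],cv2.COLOR_RGB2GRAY).astype(float)
bh=cv2.morphologyEx(cv2.GaussianBlur(G,(5,3),0),cv2.MORPH_BLACKHAT,np.ones((9,1)))
c=[]
for x in list(range(5,220,8))+list(range(300,324,6))+list(range(396,440,6)):
    y0=int(262-x*.128); w=bh[y0-12:y0+13,x]; c.append((x,y0-12+int(w.argmax()),int(w.max())))
print(c)
```

```text
[(np.int64(491), 100), (np.int64(493), 106), (np.int64(494), 112), (np.int64(496), 118), (np.int64(498), 124), (np.int64(500), 130), (np.int64(502), 136), (np.int64(503), 142), (np.int64(505), 148), (np.int64(465), 215), (np.int64(467), 221), (np.int64(457), 227), (np.int64(530), 233), (np.int64(532), 239), (np.int64(534), 245), (np.int64(536), 251), (np.int64(538), 257), (np.int64(539), 263), (np.int64(541), 269), (np.int64(543), 275), (np.int64(545), 281), (np.int64(547), 287), (np.int64(548), 293), (np.int64(550), 299), (np.int64(552), 305), (np.int64(563), 311), (np.int64(570), 317), (np.int64(574), 323), (np.int64(577), 329), (np.int64(579), 335), (np.int64(581), 341), (np.int64(583), 347), (np.int64(585), 353), (np.int64(587), 359), (np.int64(588), 365), (np.int64(590), 371), (np.int64(592), 377), (np.int64(594), 383), (np.int64(596), 389), (np.int64(597), 395), (np.int64(599), 401), (np.int64(600), 407), (np.int64(601), 413), (np.int64(601), 419), (np.int64(599), 425), (np.int64(594), 431), (np.int64(591), 437), (np.int64(593), 443), (np.int64(595), 449), (np.int64(597), 455), (np.int64(598), 461), (np.int64(600), 467), (np.int64(602), 473)]
[(5, 262, 19), (13, 260, 21), (21, 259, 28), (29, 258, 27), (37, 257, 13), (45, 256, 13), (53, 255, 29), (61, 253, 22), (69, 252, 28), (77, 251, 31), (85, 250, 31), (93, 249, 26), (101, 248, 25), (109, 246, 23), (117, 245, 26), (125, 244, 26), (133, 243, 26), (141, 242, 25), (149, 241, 25), (157, 239, 18), (165, 238, 16), (173, 237, 16), (181, 236, 21), (189, 235, 24), (197, 234, 21), (205, 233, 19), (213, 231, 21), (300, 219, 28), (306, 218, 27), (312, 218, 30), (318, 217, 29), (396, 206, 29), (402, 205, 28), (408, 205, 24), (414, 204, 28), (420, 203, 32), (426, 202, 28), (432, 201, 28), (438, 200, 25)]
```

```bash
cat >> cam.py <<'E'
from scipy.spatial.transform import Rotation as Ro
def q(phi,L):
    p,l=np.radians([phi,L]); z=np.array([np.sin(l)*np.cos(p),np.sin(l)*np.sin(p),-np.cos(l)])
    y=np.array([-np.sin(p),np.cos(p),0]); x=np.cross(y,z)
    a=Ro.from_matrix(np.c_[x,y,z]).as_quat(); return np.r_[a[3],a[:3]]
def tz(phi,L):
    p,l=np.radians([phi,L]); return np.array([np.sin(l)*np.cos(p),np.sin(l)*np.sin(p),-np.cos(l)])
E
python3 - <<'E'
from cam import *
W={"btn":([.491,-.355,.02],30),"lamp":([.515,-.31,.085],40),"mid":([.44,-.1,.14],40),"front":([.52,.114,.1],40),"seat":([.68,.124,.1],40)}
for n,(P,L) in W.items():
    for phi in range(-60,61,15):
        P2=np.array(P)+(tz(phi,L)*.019 if n!="btn" else 0)
        j=arm.ik(P2,q(phi,L)); print(n,phi,None if j is None else np.round(j,2).tolist())
E
```

```text
btn -60 [-0.65, 0.2, 2.11, -0.53, 0.4, -0.73]
btn -45 [-0.74, 0.16, 2.15, -0.07, 0.31, -1.47]
btn -30 [-0.84, 0.16, 2.15, 0.46, 0.36, -2.28]
btn -15 None
btn 0 None
btn 15 None
btn 30 None
btn 45 [-1.03, 0.47, 1.73, 0.56, 1.14, 2.6]
btn 60 [-1.01, 0.55, 1.61, 0.48, 1.27, 2.44]
lamp -60 [-0.5, 0.11, 2.17, -0.97, 0.42, -0.2]
lamp -45 [-0.62, 0.04, 2.24, -0.57, 0.2, -0.88]
lamp -30 [-0.75, 0.02, 2.26, 0.69, 0.23, -2.42]
lamp -15 None
lamp 0 None
lamp 15 None
lamp 30 None
lamp 45 [-1.02, 0.42, 1.78, 0.72, 1.24, 2.56]
lamp 60 [-0.99, 0.52, 1.63, 0.62, 1.39, 2.44]
mid -60 [-0.01, -0.25, 2.37, -0.85, 0.83, -0.0]
mid -45 [-0.12, -0.42, 2.48, -0.74, 0.63, -0.4]
mid -30 None
mid -15 None
mid 0 None
mid 15 None
mid 30 None
mid 45 None
mid 60 [-0.86, -0.0, 2.15, 0.67, 1.33, 2.52]
front -60 [0.45, 0.23, 1.98, -0.83, 1.05, 0.4]
front -45 [0.43, 0.12, 2.11, -0.91, 0.86, 0.24]
front -30 [0.36, 0.01, 2.24, -0.96, 0.65, 0.03]
front -15 [0.26, -0.1, 2.34, -0.89, 0.42, -0.31]
front 0 [0.11, -0.18, 2.41, -0.31, 0.23, -1.19]
front 15 [-0.05, -0.21, 2.43, 0.69, 0.32, -2.48]
front 30 None
front 45 None
front 60 None
seat -60 [0.36, 0.52, 1.59, -0.81, 1.06, 0.26]
seat -45 [0.33, 0.42, 1.74, -0.87, 0.85, 0.1]
seat -30 [0.28, 0.32, 1.86, -0.9, 0.63, -0.11]
seat -15 [0.2, 0.25, 1.96, -0.81, 0.4, -0.44]
seat 0 [0.09, 0.2, 2.02, -0.26, 0.23, -1.24]
seat 15 [-0.01, 0.19, 2.03, 0.64, 0.3, -2.41]
seat 30 None
seat 45 None
seat 60 None
```

```bash
cat >> cam.py <<'E'
def qf(phi,L):
    a=Ro.from_quat(np.roll(q(phi,L),-1))*Ro.from_euler('z',np.pi); a=a.as_quat(); return np.r_[a[3],a[:3]]
E
python3 - <<'E'
from cam import *
W={"btn":([.491,-.355,.02],30),"btnhi":([.491,-.355,.1],30),"lamp":([.515,-.31,.085],38),"lampback":([.45,-.31,.085],38),"mid":([.44,-.1,.14],38),"front":([.52,.114,.1],38),"seat":([.68,.124,.1],38)}
for n,(P,L) in W.items():
    for phi in (20,30,40,50,60,70):
        P2=np.array(P)+(tz(phi,L)*.019 if n!="btn" else 0)
        j=arm.ik(P2,qf(phi,L)); print(n,phi,None if j is None else np.round(j,2).tolist())
d=arm.get_image("top")
print("mill foot",plane(d,[177,291],0.)[0],"mill top",plane(d,[152,267],.191)[0],"tumbler",plane(d,[180,212],0)[0],plane(d,[436,178],0)[0],plane(d,[243,148],0)[0])
E
```

```text
btn 20 [-1.04, 0.34, 1.93, 0.68, 0.9, -0.26]
btn 30 [-1.04, 0.39, 1.85, 0.64, 1.0, -0.38]
btn 40 [-1.04, 0.45, 1.77, 0.59, 1.1, -0.49]
btn 50 [-1.03, 0.5, 1.69, 0.54, 1.19, -0.59]
btn 60 [-1.01, 0.55, 1.61, 0.48, 1.27, -0.7]
btn 70 [-0.99, 0.61, 1.54, 0.42, 1.35, -0.8]
btnhi 20 [-1.02, 0.23, 1.91, 0.63, 0.99, -0.15]
btnhi 30 [-1.03, 0.29, 1.84, 0.6, 1.09, -0.28]
btnhi 40 [-1.02, 0.34, 1.76, 0.56, 1.18, -0.41]
btnhi 50 [-1.01, 0.4, 1.69, 0.52, 1.27, -0.53]
btnhi 60 [-1.0, 0.45, 1.62, 0.47, 1.35, -0.64]
btnhi 70 [-0.97, 0.51, 1.54, 0.42, 1.43, -0.76]
lamp 20 [-1.0, 0.24, 2.0, 0.84, 0.94, -0.31]
lamp 30 [-1.01, 0.3, 1.91, 0.78, 1.06, -0.41]
lamp 40 [-1.01, 0.37, 1.82, 0.72, 1.17, -0.51]
lamp 50 [-1.0, 0.44, 1.73, 0.66, 1.27, -0.6]
lamp 60 [-0.98, 0.5, 1.64, 0.6, 1.37, -0.69]
lamp 70 [-0.95, 0.56, 1.55, 0.54, 1.46, -0.78]
lampback 20 [-1.12, 0.15, 2.1, 0.82, 1.0, -0.4]
lampback 30 [-1.12, 0.22, 2.01, 0.76, 1.1, -0.5]
lampback 40 [-1.11, 0.29, 1.93, 0.7, 1.2, -0.59]
lampback 50 [-1.09, 0.36, 1.84, 0.63, 1.3, -0.68]
lampback 60 [-1.07, 0.42, 1.75, 0.57, 1.38, -0.77]
lampback 70 [-1.03, 0.4
[... 369 characters left out ...]
-0.16, 2.37, 0.85, 0.56, 0.22]
front 40 [-0.24, -0.1, 2.32, 0.88, 0.7, -0.0]
front 50 [-0.29, -0.03, 2.26, 0.87, 0.83, -0.17]
front 60 [-0.31, 0.04, 2.18, 0.83, 0.95, -0.3]
front 70 [-0.32, 0.11, 2.1, 0.78, 1.06, -0.42]
seat 20 [-0.04, 0.21, 2.0, 0.66, 0.39, 0.63]
seat 30 [-0.1, 0.23, 1.97, 0.81, 0.52, 0.32]
seat 40 [-0.15, 0.27, 1.92, 0.85, 0.66, 0.11]
seat 50 [-0.19, 0.32, 1.86, 0.84, 0.8, -0.04]
seat 60 [-0.21, 0.38, 1.78, 0.81, 0.94, -0.17]
seat 70 [-0.22, 0.44, 1.69, 0.77, 1.06, -0.28]
mill foot [0.5235466  0.32240443 0.        ] mill top [0.52842134 0.31410946 0.191     ] tumbler [0.70803475 0.30549256 0.        ] [ 0.70522159 -0.29915537  0.        ] [0.85138378 0.14542025 0.        ]
```

Run:
```python
from cam import *
b=np.array([.491,-.354,.018]); Q=qf(50,30); z=tz(50,30)
W=[([.36,.15,.42],qf(30,20)),([.34,-.36,.32],Q),(b-z*.05,Q)]
print([arm.ik(*w) is not None for w in W])
arm.set_gripper(0)
for w in W: arm.move_to(*w)
for n in("top","side"):
    d=arm.get_image(n); st=arm.state()
    p=proj(d,[st["eef_pos"],b])
    x,y=p[0].astype(int); print(n,p,"crop origin",x-40,y-40)
    cv2.imwrite(f"pics/tip_{n}.png",cv2.convertScaleAbs(cv2.resize(d["img"][y-40:y+40,x-40:x+40,::-1],None,fx=5,fy=5,interpolation=cv2.INTER_CUBIC),alpha=1.6))
a=np.hstack([cv2.imread(f"pics/tip_{n}.png") for n in("top","side")]); cv2.imwrite("pics/tip.png",a)
print(st["time_s"],st["eef_pos"],b-z*.05,st["wrist_force"],st["finger_gap"])
```

```text
[True, True, True]
top [[501.68507917 259.33420484]
 [483.52351614 259.27080503]] crop origin 461 219
side [[353.96461269 367.53856092]
 [353.62597497 371.04234008]] crop origin 313 327
6.1917 [ 0.47536966 -0.37482382  0.06347382] [ 0.47493031 -0.37315111  0.06130127] [-0.22113907 -0.33396914  0.24339982] 0.0002670246833642185
```

View pics/tip.png

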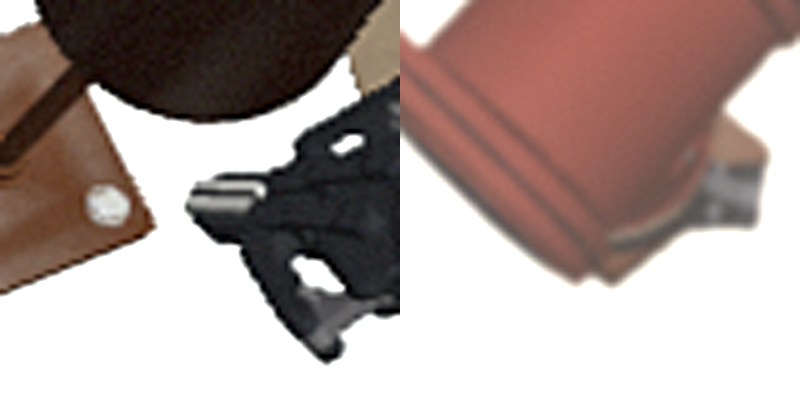

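Run:
```python
from cam import *
b=np.array([.4915,-.3528,.017]); Q=qf(50,30); h=.009
f=np.array([np.cos(np.radians(50)),np.sin(np.radians(50)),0])
c=b+f*h*np.cos(np.radians(30))+[0,0,h*.5]
arm.servo_line(c+[0,0,.012],Q,rate=.05); arm.wait(.3)
f0=np.array(arm.state()["wrist_force"])
s=arm.state();print(s["time_s"],np.round(s["eef_pos"]-c,4),f0.round(2))
for k in range(1,24):
    arm.servo_line(c+[0,0,.012-.001*k],Q,rate=.02); arm.wait(.05)
    s=arm.state(); F=np.array(s["wrist_force"])-f0
    print(k,np.round(s["eef_pos"]-c,4),F.round(1))
    if F[2]>8: break
arm.wait(.3); s=arm.state(); print(s["time_s"],s["eef_pos"],s["wrist_force"]-f0)
d=arm.get_image("top"); cv2.imwrite("pics/press.png",cv2.convertScaleAbs(cv2.resize(d["img"][220:300,430:530,::-1],None,fx=5,fy=5,interpolation=cv2.INTER_CUBIC),alpha=1.6))
```

```text
7.5167 [-0.     -0.0003  0.0122] [-0.59  0.17  0.44]
1 [-0.      0.      0.0109] [-0.   0.1 -0.6]
2 [-0.      0.      0.0099] [ 0.4 -0.7  0.4]
3 [-0.     0.     0.009] [ 1.3  0.8 -0.1]
4 [-0.      0.0001  0.008 ] [ 0.4 -0.4  0. ]
5 [-0.     0.     0.007] [ 0.7 -0.3 -1.5]
6 [-0.     0.     0.006] [ 0.3 -0.9 -0.1]
7 [-0.      0.      0.0049] [ 1.  -1.  -0.8]
8 [-0.      0.      0.0039] [ 0.5 -0.7  0.1]
9 [-0.      0.      0.0029] [ 0.2  0.4 -0.3]
10 [-0.     0.     0.002] [ 0.5 -0.1 -0.1]
11 [-0.      0.      0.0009] [ 0.3  0.  -0.2]
12 [-0.  0. -0.] [ 1.   0.3 -0.5]
13 [ 0.0001 -0.0001 -0.0009] [ 0.7 -0.7  0.2]
14 [ 0.0001 -0.0001 -0.0017] [-0.2 -0.3  3.8]
15 [ 0.0002 -0.0002 -0.0021] [-1.7  1.1  7.4]
16 [ 0.0003 -0.0003 -0.0023] [-4.1  1.8 12.9]
12.6167 [ 0.49681168 -0.34706962  0.01920201] [-3.72710205  0.70876674 12.2277563 ]
```

View pics/press.png

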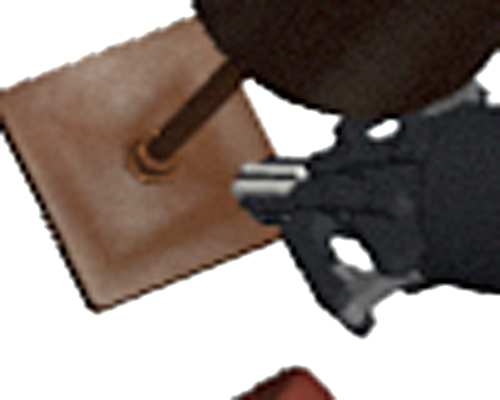

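Run:
```python
from cam import *
ax=np.array([.515,-.3055,.084]); P,L=45,38; Q=qf(P,L); z=tz(P,L); g=ax+z*arm.grip_depth
s=arm.state(); arm.servo_line(np.array(s["eef_pos"])-tz(50,30)*.09,rate=.15)
pre=g-z*.12
arm.servo_line(pre,Q,rate=.15); arm.set_gripper(.06)
d=arm.get_image("top"); im=d["img"].min(2)
for (x,y,r,t) in((523,187,33,150),(482,260,6,100)):
    w=(im[y-r:y+r+1,x-r:x+r+1]>t).astype(np.uint8);n,l,st,c=cv2.connectedComponentsWithStats(w);k=1+np.argmax(st[1:,4]);print(c[k]+[x-r,y-r],st[k,4])
arm.servo_line(g,Q,rate=.08)
s=arm.state();print(s["time_s"],np.round(s["eef_pos"]-g,4),np.round(s["wrist_force"],1))
arm.set_gripper(0,30); arm.wait(.2)
s=arm.state();print(s["time_s"],s["finger_gap"],s["grip_force"],np.round(s["wrist_force"],1))
cv2.imwrite("pics/grip.png",arm.get_image("top")["img"][:,:,::-1])
```

```text
[522.78348332 186.94970884] 1889
[482.47058824 259.47058824] 34
16.3667 [ 0.0001 -0.0005  0.0005] [-0.4  0.1  0.4]
17.0583 0.010913859791202494 29.716269001364708 [ 1.1 -4.8  2.5]
```

View pics/grip.png

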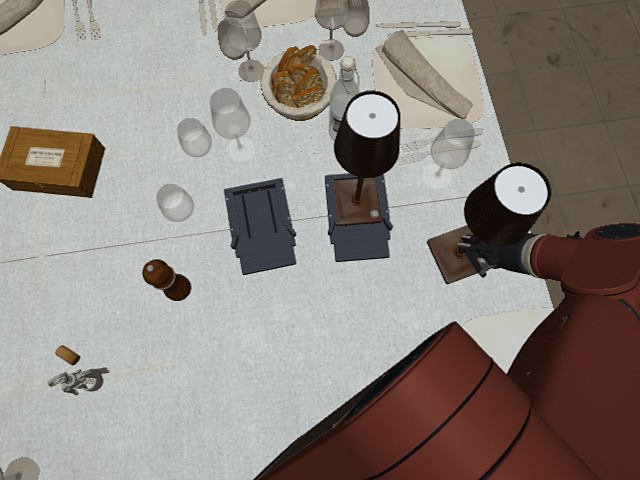

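```bash
cat >> cam.py <<'E'
L=38
def stem(x,y,z,phi,rate=.12):  # bring the grip point to x,y,z
    arm.servo_line(np.array([x,y,z])+tz(phi,L)*arm.grip_depth,qf(phi,L),rate=rate)
def grip():
    s=arm.state(); R=Ro.from_quat(np.roll(s["ee_rot"],-1)).as_matrix()
    return np.array(s["eef_pos"])-R[:,2]*arm.grip_depth,s
yaw=np.radians(3.8); F0=np.array([.5434,.11545])
dock=lambda x,y=0:F0+(x+.105)*np.array([np.cos(yaw),np.sin(yaw)])+y*np.array([-np.sin(yaw),np.cos(yaw)])
E
python3 - <<'E'
from cam import *
arm.set_gripper(0,80); a,s=grip(); print(a,s["finger_gap"],np.round(s["wrist_force"],1))
stem(.515,-.3055,.10,45,.04); arm.wait(.2); a,s=grip(); print(a,np.round(s["wrist_force"],1))
stem(.515,-.3055,.145,45,.1)
stem(.44,-.25,.145,45); stem(.44,.07,.145,34.9,.16)
p=dock(-.175); stem(*p,.145,34.9); stem(*p,.115,34.9); arm.wait(.3)
a,s=grip(); print(s["time_s"],a,p,s["finger_gap"],np.round(s["wrist_force"],1))
d=arm.get_image("top"); cv2.imwrite("pics/front.png",cv2.resize(d["img"][130:330,160:420,::-1],None,fx=3,fy=3,interpolation=cv2.INTER_CUBIC))
E
```

```text
[ 0.51539796 -0.3064123   0.08465638] 0.009935316580364817 [ 0.9 -6.   3.1]
[ 0.51482274 -0.30526044  0.09964612] [ 0.8 -0.1 -7.9]
23.0333 [0.47414303 0.11062081 0.11593647] [0.4735539  0.11081083] 0.01007011680146582 [ 0.2 -0.  -7.5]
```

View pics/front.png

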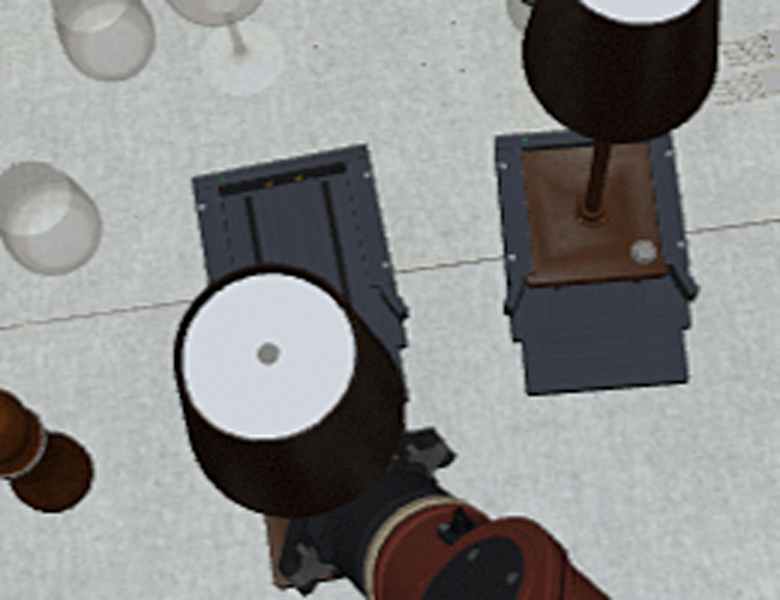

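Run:
```python
from cam import *
d=arm.get_image("top"); im=d["img"].min(2)
x,y,r=249,247,33
w=(im[y-r:y+r+1,x-r:x+r+1]>150).astype(np.uint8);n,l,st,c=cv2.connectedComponentsWithStats(w);k=1+np.argmax(st[1:,4]);p=c[k]+[x-r,y-r];print(p,st[k])
cnt=cv2.findContours((l==k).astype(np.uint8),0,1)[0][0]; e=cv2.fitEllipse(cv2.convexHull(cnt)); p=np.array(e[0])+[x-r,y-r]; print(p)
print(plane(d,p,.408),grip()[0])
a=lambda x,y:np.array([160+x/3,130+y/3])-.33
for q_ in((265,515),(280,585),(340,575)): print(plane(d,a(*q_),.0315),plane(d,a(*q_),.046))
s=arm.get_image("side"); 
cv2.imwrite("pics/sidefront.png",cv2.convertScaleAbs(cv2.resize(s["img"][130:330,230:430,::-1],None,fx=3,fy=3,interpolation=cv2.INTER_CUBIC),alpha=1.5))
```

```text
[248.94682605 248.5346249 ] [   5    7   57   55 2426]
[248.98648453 248.50520706]
[[0.4697493  0.11129879 0.408     ]] [0.47385983 0.11074914 0.11552532]
[[0.47167385 0.16670422 0.0315    ]] [[0.46877936 0.16490521 0.046     ]]
[[0.42146573 0.16127179 0.0315    ]] [[0.41927931 0.15954939 0.046     ]]
[[0.42219691 0.11927196 0.0315    ]] [[0.42000017 0.11814186 0.046     ]]
```

View pics/sidefront.png

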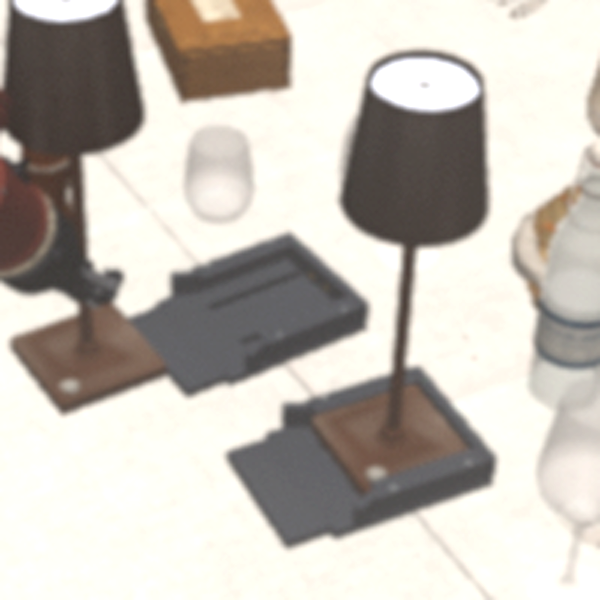

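Run:
```python
from cam import *
s=arm.get_image("side"); a=lambda x,y:np.array([230+x/3,130+y/3])-.33
def ang(p1,p2,z):
    v=np.diff(plane(s,[a(*p1),a(*p2)],z)[:,:2],axis=0)[0]; return np.degrees(np.arctan2(v[1],v[0])).round(1)
print("lamp",ang((12,345),(65,410),.0315),ang((65,410),(165,372),.0315),"dock",ang((133,320),(190,393),.006),ang((190,393),(235,375),.006),ang((245,368),(365,318),.035))
phi=34.9; p=dock(-.175); stem(*p,.0985,phi,.06); arm.wait(.3)
a0,st=grip(); dz=.0986-a0[2]; f0=np.array(st["wrist_force"]); print(a0,dz,f0.round(1))
R=np.array([[np.cos(yaw),np.sin(yaw)],[-np.sin(yaw),np.cos(yaw)]])
xs=list(np.arange(-.165,-.055,.01))
for x in xs:
    stem(*dock(x),.0985+dz-(.0006 if x>-.1 else 0),phi,.06); g,st=grip(); F=np.array(st["wrist_force"])-f0
    e=R@(g[:2]-dock(x)); print(round(x,3),(e*1e3).round(1),(g[2]*1e3).round(1),(R@F[:2]).round(1),F[2].round(1))
    if abs(R@F[:2]).max()>10 or abs(F[2])>10: print("stop"); break
print(st["time_s"])
```

```text
lamp -86.9 2.3 dock -90.4 3.0 4.1
[0.47383631 0.11073621 0.09890452] -0.00030452418037268947 [-0.6 -0.6 -7. ]
-0.165 [ 0.3 -0. ] 98.4 [0.3 0.8] -0.7
-0.155 [0.1 0. ] 98.2 [-0.2  1.1] -1.2
-0.145 [0. 0.] 98.2 [ 0.8 -0. ] 0.3
-0.135 [ 0.2 -0. ] 98.3 [0.2 1. ] -0.5
-0.125 [0.2 0. ] 98.3 [0.7 1.5] 0.3
-0.115 [ 0.4 -0. ] 98.4 [1.1 0. ] -0.1
-0.105 [ 0.4 -0.1] 98.4 [ 0.6 -0.1] -0.1
-0.095 [ 0.4 -0.1] 97.7 [0.4 0.6] -0.1
-0.085 [ 0.4 -0.1] 97.7 [0.5 0.9] 0.2
-0.075 [ 0.2 -0. ] 97.6 [0.7 0.6] -0.2
-0.065 [0.1 0. ] 97.6 [-0.1  0.3] -0.2
-0.055 [ 0.1 -0. ] 97.5 [1.4 0.6] -1.2
27.7583
```

Run:
```python
from cam import *
phi=34.9; R=np.array([[np.cos(yaw),np.sin(yaw)],[-np.sin(yaw),np.cos(yaw)]])
f0=np.array(grip()[1]["wrist_force"])
for x in list(np.arange(-.045,.016,.01))+list(np.arange(.02,.05,.0015)):
    stem(*dock(x),.0976,phi,.05); 
    if x>.015: arm.wait(.05)
    g,st=grip(); F=np.array(st["wrist_force"])-f0
    e=R@(g[:2]-dock(x)); print(round(x,4),(e*1e3).round(1),(g[2]*1e3).round(1),(R@F[:2]).round(1),F[2].round(1))
    if abs((R@F[:2])[0])>9 or abs((R@F[:2])[1])>15 or abs(F[2])>10: print("stop"); break
print(st["time_s"],st["finger_gap"])
```

```text
-0.045 [ 0.2 -0. ] 97.5 [-1.6 -0.7] 0.6
-0.035 [ 0.3 -0.1] 97.6 [ 0.1 -0.6] 1.8
-0.025 [ 0.4 -0.1] 97.7 [-1.3 -0.4] 0.7
-0.015 [ 0.3 -0. ] 97.7 [-1.4  0.2] 0.6
-0.005 [ 0.3 -0.1] 97.6 [-1.3 -0.3] 0.9
0.005 [ 0.6 -0.2] 97.8 [ 0.2 -1. ] 0.5
0.015 [ 0.5 -0.3] 97.8 [-0.3 -2.7] 1.7
0.02 [ 0.3 -0.2] 97.7 [-0.7 -1.6] 1.5
0.0215 [-0.1  0.1] 97.5 [-0.4 -2.3] 1.4
0.023 [-0.2  0.1] 97.4 [-1.2 -1.4] 1.4
0.0245 [0. 0.] 97.6 [-2.3 -1.7] 0.1
0.026 [ 0.1 -0. ] 97.7 [-0.8 -1.6] 0.5
0.0275 [-0.2  0.2] 97.5 [-2.4 -2.3] 1.3
0.029 [-0.8  0.2] 97.3 [-10.3  -3.5] 6.3
stop
32.3583 0.010193165298631986
```

Run:
```python
from cam import *
phi=34.9
stem(*dock(.0288),.0963,phi,.03); arm.wait(.2); g,s=grip(); print(g,np.round(s["wrist_force"],1))
arm.set_gripper(.045); arm.wait(.2)
p=np.array(arm.state()["eef_pos"]); arm.servo_line(p-tz(phi,L)*.16,rate=.1); arm.servo_line(p-tz(phi,L)*.16+[-.12,-.06,.0],rate=.2)
arm.wait(.3); print(arm.state()["time_s"],np.round(arm.state()["wrist_force"],1))
t=arm.get_image("top")["img"]; s=arm.get_image("side")["img"]
k=lambda i,x,y:cv2.resize(i[y:y+150,x:x+130,::-1],None,fx=3,fy=3,interpolation=cv2.INTER_CUBIC)
cv2.imwrite("pics/end.png",cv2.convertScaleAbs(np.hstack([k(t,195,130),k(s,255,140)]),alpha=1.4))
```

```text
[0.67644596 0.12440343 0.09726626] [-15.5  -7.2   7.4]
36.3083 [ 0.3 -0.4 -0.5]
```

View pics/end.png

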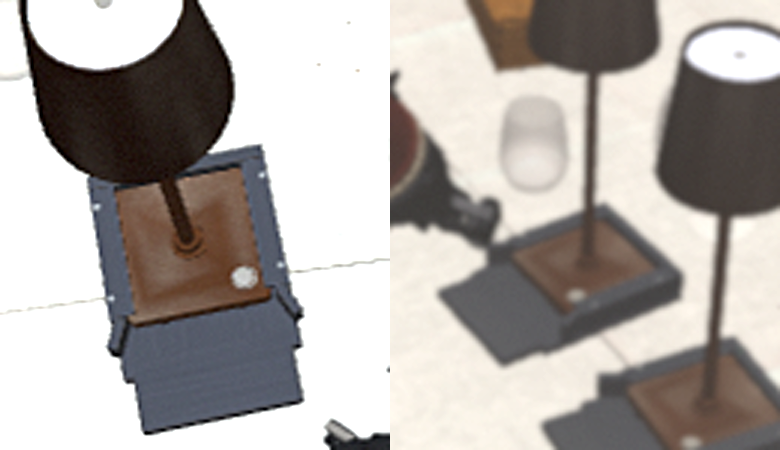

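```bash
python3 -c "
from bench import arm
print(arm.job_done(), arm.state()['time_s'])"
```

```text
the job is handed in; nothing more can be done
the job is handed in; nothing more can be done
```

I pressed the lamp's button (about 12 N, 1.2 mm of travel felt), then slid the lamp home against the stop on the empty dock with the button at the front. It stands on its own with the arm clear, and the job was handed in at about 36 s; no verdict came back.

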